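# Put the scanner battery on charge at the packing bench

## Robot

A 6-joint arm with a two-finger parallel gripper is mounted at the origin on the work surface. World frame = base frame: x ahead of the robot, y to its left, z up, the work surface at z = 0. Lengths are in m, angles in rad, forces in N, time in s.
With the tool pointing down it reaches from about 0.25 to 0.775 m from the base axis. Payload 4 kg.
Tool frame: the origin (TCP) lies midway between the tips of the shut fingers; the grasp point (between the pads) lies 19 mm behind it; z points along the fingers, y is the direction in which the jaws open and shut (so a half turn about z gives the same grasp; the last joint's range is limited). The gripper opens to 94 mm and grips with 3 to 60 N. Pads are 16 mm wide; open, the fingers measure 119 mm over their backs; the gripper's body (75 mm by 177 mm) begins 78 mm behind the grasp point.
Start: joints at [1.183, 0.087, 1.371, -0, 1.684, -0.103], TCP at [0.155, 0.528, 0.206] pointing down, gripper open.
Joint ranges: [-3.1, 3.1], [-0.76, 2.03], [0.27, 2.55], [-1.08, 4.22], [0.17, 2.65], [-2.57, 2.57]. Speed limits (rad/s): [2.79, 2.79, 3.14, 3.14, 3.14, 3.14].

## Interface

Orientations are given as [roll, pitch, yaw] about the fixed x, y, z axes, in that order (R = Rz(yaw) Ry(pitch) Rx(roll)).
In Python, from bench import robot, cams gives the robot as it stands.
- The arm moves only by the tool step_arm, never from a script. Its argument "plan" is a list that holds one entry, the list of rows, each a list of 5 numbers: the shift along the world's x, y, z in mm, then the turn about the world's z in rad, then the opening in per cent of the stroke, from 0 (shut) to 100 (fully open). In form: [[[tx, ty, tz, turn, fingers], ...]]. A call has 1 to 8 rows; each row is the pose to reach, as a shift and turn from the pose commanded when the call began; what a row does not reach only later rows make up. A row lasts 1/12 s, in which the tool goes at most 41.7 mm and 7.16 degrees, less where a joint would pass 70% of its speed; a pose out of reach is approached as far as the arm can. A call with a gripper value outside its range is refused whole. The fingers move at their own pace and stop on an object; the grip force is fixed at half the most. Time passes only in rows, so rows that repeat a pose let the fingers close. It gives the time, the measured TCP pose, the force and the opening at its end, in the units of the state.
- robot.get_obs(): the state, without advancing time (a new reading comes with each control period).
- cams.snapshot(name): name is "side" or "top"; returns a dict with "frame" (384x512x3 uint8, red, green, blue), "camera_matrix" (3x3 intrinsics, pixels), "origin" and "attitude" of the camera in the world. Camera axes: x right, y down, z forward; pixel columns grow to the right and rows downward; lengths in m; the calibration is good to about 2 mm. A picture is of the moment at which its call begins. There is no depth.
- robot.close_job(): hands the job in, once; it reports no verdict.
The state is a dict: "time": time; "joint_positions": joint angles; "qvel": joint speeds; "joint_torque": joint torques, N m; "tool_pos": TCP position; "ee_rot": TCP orientation; "wrist_force": force on the tool from outside, world axes, zero at the start; "wrist_torque": the same for the moment, N m; "width": finger opening in m.
Only numpy, scipy, OpenCV 4.12 (cv2) and the standard library are available. Lean on these libraries where they do the work, as an engineer would, in place of code of your own. Each camera call takes 0.05 s, during which the arm holds its last target. There are 200 camera calls.

## Task

Put the battery pack that has the tongue into the charger: hook its tongue under the charger's lip first, with the other end still raised, then swing that end down until the pack lies flat on the floor of the bay, and let go. Leave the other battery pack where it lies.

Things in the scene. Friction and masses are not known exactly. Their poses are not given: they have to be found in the camera images.
- pack: Dark plastic battery pack with a tongue, 0.25 kg, loose, upright on the bench. 120 mm long in all, origin mid-length on the underside, z up. Its block: x -30 to +60, 46 mm wide (y), 30 mm high; grip it across the width at about x = +15. The tongue: a flat plate at the -x end, x -60 to -30, 38 mm wide, z 0 to 10.
- tongue_tip (a point): End of the pack's tongue: middle of its end edge on the underside, x = -60, y = 0, z = 0 in the pack's frame; axes as the pack's. To enter the charger the tongue points down by 15 to 20 degrees and goes down past the lip's edge, then slides under the lip; level, the pack is too long to pass between lip and low wall.
- charger: Grey charger fixed to the bench. Origin on the bench under the bay's middle, x along the bay, z up. Bay, open on top: floor z = 20 mm, x -66 to +66. Lip at the -x end (towards the robot) overhangs x -66 to -46, z 42 to 48; head behind it to x = -114, same top. Low wall at +x, top z = 38. Cheeks 62 mm apart under the lip only; else the sides are open. Seated pack: same axes, origin z = 20.
- spare: The other battery pack, a bystander: plain block with both ends square, no tongue, 120 x 46 x 30 mm, same dark plastic, loose. Origin at the centre of its underside, x along its length, z up.
Not all that is in view belongs to the job. What is shaped like the charger but black or red is not meant.

How it is judged:
On the way:
1. the tongue is hooked under the lip while the pack is still tilted, its other end raised (x of tongue_tip in the frame of charger between -0.07 and -0.05 m and z of tongue_tip in the frame of charger between 0.015 and 0.036 m and y of tongue_tip in the frame of charger between -0.02 and 0.02 m and angle between pack's own z axis and vertical above 0.12 rad), for 0.1 s.
At the end, for the whole second after the job is handed in: The pack lies at rest in the charger's bay, its tongue under the lip by at least 4 mm, its origin within 10 mm along and 14 mm across of the bay's middle and within 4 mm of the bay floor's height, level within 4 degrees and turned less than 11 degrees from the bay (x of tongue_tip in the frame of charger below -0.05 m and x of pack in the frame of charger between -0.01 and 0.01 m and y of pack in the frame of charger between -0.014 and 0.014 m and z of pack in the frame of charger between 0.016 and 0.024 m and angle between pack's own z axis and vertical below 0.07 rad and angle between the x axis of pack and the x axis of charger, either way round below 0.2 rad and linear speed of pack below 0.02 m/s); the robot touches nothing.
It fails at once if the other battery pack is shifted by more than 20 mm (distance of spare from where it was at the start of the episode above 0.02 m).
It also fails if it takes over 38 s, if anything falls off the work surface, if the arm or the gripper's body presses on something with over 40 N, if the wrist force passes 120 N, or if a joint passes its speed limit or range.

## Working session

There is one attempt and no reset: what is moved stays moved. The work goes in short steps, Python scripts to look and compute and a tool call to move; the robot and the scene stay as the last step left them, time stands still between calls to the robot, and variables do not carry over. Pictures are saved under pics/ and viewed, about 8 in all and at most 12, crops included, and the job is handed in when it is done.

Besides the shell and the picture viewer there is one more tool, called by a JSON object that holds its "name" and its "arguments", one argument or row to a line. step_arm: Moves the arm, as the interface text tells. Its arguments: {"type":"object","properties":{"plan":{"type":"array"}},"required":["plan"]}

```bash
mkdir -p pics
cat > h.py <<'E'
import numpy as np, cv2
from scipy.spatial.transform import Rotation as Ro
from bench import robot, cams
def snap(n):
    d=cams.snapshot(n); a=np.array(d["attitude"],float)
    d["R"]=a if a.shape==(3,3) else (Ro.from_euler('xyz',a).as_matrix() if a.size==3 else Ro.from_quat(a).as_matrix())
    d["K"]=np.array(d["camera_matrix"]); d["o"]=np.array(d["origin"]); return d
def ray(d,px,z):
    p=np.atleast_2d(np.array(px,float)); v=(np.linalg.inv(d["K"])@np.c_[p,np.ones(len(p))].T).T@d["R"].T
    return d["o"]+v*((z-d["o"][2])/v[:,2])[:,None]
def proj(d,P):
    q=(np.atleast_2d(P)-d["o"])@d["R"]@d["K"].T; return q[:,:2]/q[:,2:]
def save(d,f,crop=None,s=1):
    im=d["frame"][:,:,::-1]
    if crop: x0,y0,x1,y1=crop; im=im[y0:y1,x0:x1]
    cv2.imwrite("pics/"+f,cv2.resize(im,None,fx=s,fy=s,interpolation=cv2.INTER_CUBIC))
E
python3 - <<'E'
from h import *
o=robot.get_obs(); print({k:np.round(v,3) for k,v in o.items()})
ims=[]
import pickle
for n in("top","side"):
    d=snap(n); print(n,d["attitude"],d["o"],d["K"].tolist()); save(d,n+"0.png",s=1.5); pickle.dump(d,open(n+"0.pkl","wb"))
    print(ray(d,[[256,192],[0,383],[511,383],[0,0],[511,0]],0).round(3).tolist())
E
```

```text
{'time': np.float64(0.0), 'joint_positions': array([ 1.183,  0.088,  1.372, -0.   ,  1.684, -0.103]), 'qvel': array([ 0.   , -0.001, -0.   ,  0.001,  0.001,  0.   ]), 'joint_torque': array([-0.0000e+00, -3.4016e+01, -3.0244e+01,  7.2000e-02,  3.3000e-02,
       -0.0000e+00]), 'tool_pos': array([0.154, 0.527, 0.204]), 'ee_rot': array([-3.139, -0.   ,  2.857]), 'wrist_force': array([ 0.08 ,  0.406, -0.878]), 'wrist_torque': array([-0.009,  0.025,  0.002]), 'width': np.float64(0.094)}
top [-2.96572523e+00 -3.68875836e-04 -1.56369012e+00] [ 0.30377342 -0.07623812  1.16777121] [[468.5238489375073, 0.0, 247.8343043015023], [0.0, 468.5238489375073, 194.68758155579664], [0.0, 0.0, 1.0]]
[[0.518, -0.096, 0.0], [0.055, 0.507, 0.0], [0.064, -0.7, 0.0], [1.047, 0.606, 0.0], [1.057, -0.791, 0.0]]
side [-2.12559935 -0.0156634  -0.30677339] [ 0.32520934 -0.73974601  0.47582293] [[356.3881080376565, 0.0, 257.1663273919903], [0.0, 356.3881080376565, 183.09879022702742], [0.0, 0.0, 1.0]]
[[0.549, -0.048, 0.0], [0.088, -0.392, 0.0], [0.738, -0.592, 0.0], [-1.309, 5.296, 0.0], [6.468, 4.403, 0.0]]
```

View pics/top0.png

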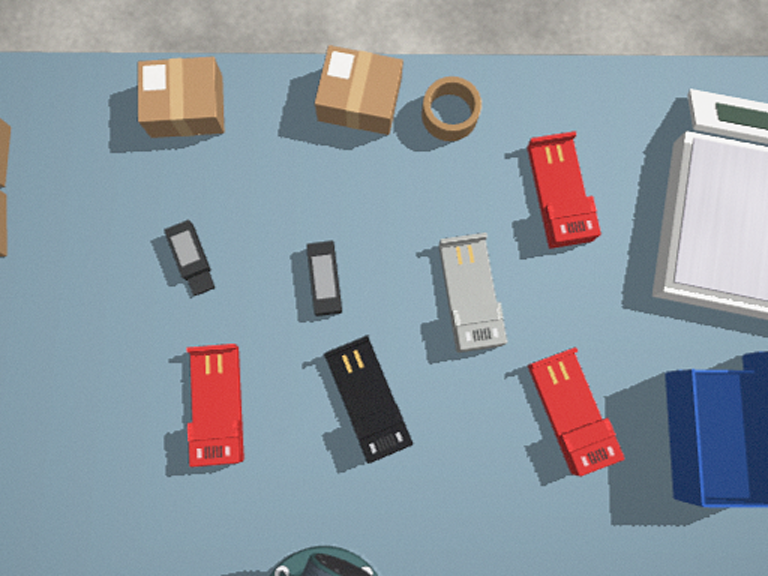

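View pics/side0.png

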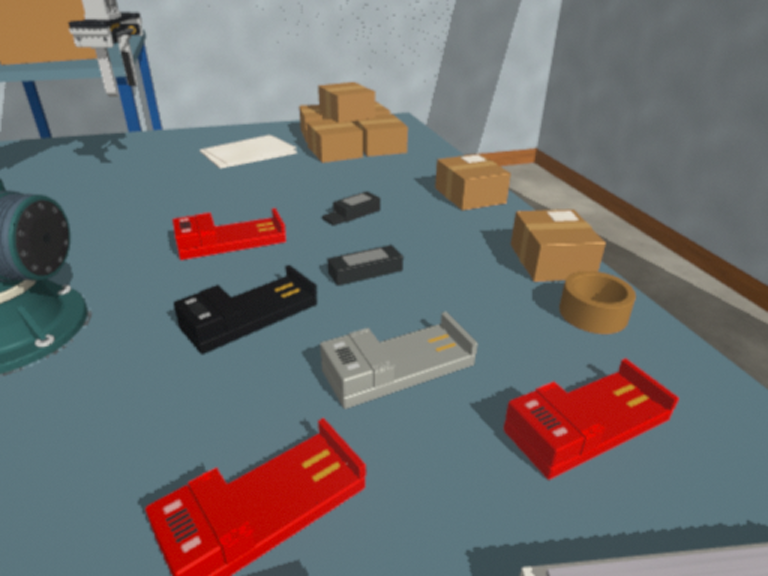

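Candidates (full-view px ×1.5): the tongued pack at (190,257), with its tongue at (202,284), and the plain spare at (324,278). The grey charger is at (472,292). The black one at (368,400) and the red ones at (215,405), (576,410) and (564,190) are decoys. I'll make one close crop of the pack and the charger to check the choice.

Run:
```python
from h import *; import pickle
d=pickle.load(open("top0.pkl","rb")); im=d["frame"][:,:,::-1]
a=cv2.resize(im[140:204,100:150],None,fx=8,fy=8,interpolation=cv2.INTER_CUBIC)
b=cv2.resize(im[150:240,280:350],None,fx=5.7,fy=5.7,interpolation=cv2.INTER_CUBIC)
h=min(a.shape[0],b.shape[0]); cv2.imwrite("pics/crop.png",np.hstack([a[:h],b[:h]])); print(a.shape,b.shape)
```

```text
(512, 400, 3) (513, 399, 3)
```

View pics/crop.png

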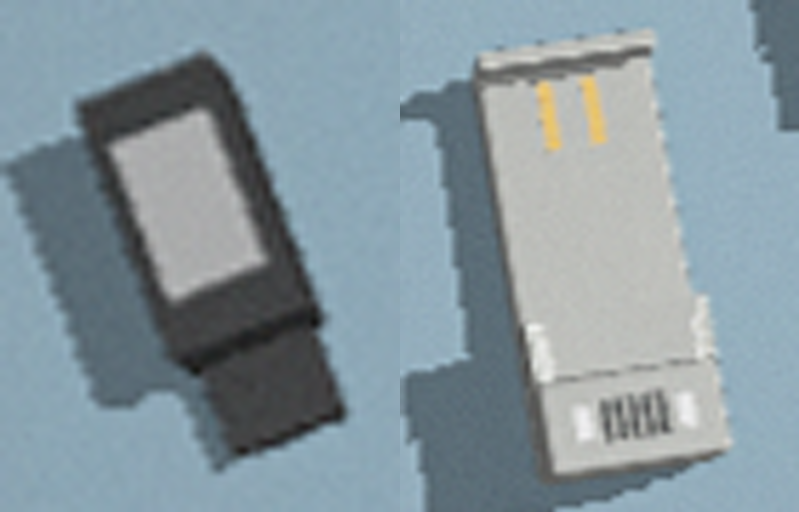

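```bash
cat > fit.py <<'E'
from h import *
from scipy.optimize import minimize
def box(x0,x1,w,z0,z1): return np.array([[x,y,z] for x in(x0,x1) for y in(-w/2,w/2) for z in(z0,z1)])/1000
PACK=[box(-30,60,46,0,30),box(-60,-30,38,0,10)]; SP=[box(-60,60,46,0,30)]
def chg(W,t): return [box(-114,-46,W,0,48),box(-114,66+t,W,0,20),box(66,66+t,W,0,38)]
S=8
def render(d,boxes,p,shape,off):
    c,s=np.cos(p[2]),np.sin(p[2]); m=np.zeros((shape[0],shape[1]),np.uint8)
    m=np.zeros((shape[0]*S//2,shape[1]*S//2),np.uint8)
    for b in boxes:
        w=np.c_[b[:,0]*c-b[:,1]*s+p[0],b[:,0]*s+b[:,1]*c+p[1],b[:,2]]
        q=((proj(d,w)-off+.5)*S/2-.5)
        cv2.fillConvexPoly(m,cv2.convexHull(np.round(q*16).astype(np.int32)),255,shift=4)
    return cv2.resize(m,(shape[1],shape[0]),interpolation=cv2.INTER_AREA)/255.
def fit(d,mask,off,mk,p0,st):
    f=lambda p: np.abs(render(d,mk(p),p,mask.shape,off)-mask).sum()
    sx=np.array([np.array(p0)]+[np.array(p0)+np.eye(len(p0))[i]*st[i] for i in range(len(p0))])
    r=minimize(f,p0,method="Nelder-Mead",options=dict(initial_simplex=sx,maxiter=800,xatol=1e-5,fatol=.01)); return r.x,r.fun,mask.sum()
E
python3 - <<'E'
from fit import *; import pickle
d=pickle.load(open("top0.pkl","rb")); im=d["frame"].astype(int); mx=im.max(2); mn=im.min(2)
def m(x0,y0,x1,y1,c): return c[y0:y1,x0:x1],(x0,y0)
sat=mx-mn
print(im[200,20],im[210,300],im[165,320],im[152,122],im[187,132],im[175,103])
def biggest(c):
    n,l,s,_=cv2.connectedComponentsWithStats(c.astype(np.uint8)); k=1+s[1:,4].argmax(); l=(l==k).astype(np.uint8)
    cn,_=cv2.findContours(l,cv2.RETR_EXTERNAL,cv2.CHAIN_APPROX_NONE); return cv2.drawContours(l*0,cn,-1,1,-1).astype(float)
for nm,(x0,y0,x1,y1),mk,p0,st,kind in[("pack",(100,135,155,205),lambda p:PACK,(.42,.19,.3),(.02,.02,.1),0),
  ("spare",(190,150,240,220),lambda p:SP,(.4,.04,.05),(.02,.02,.1),0),
  ("chg",(275,145,350,245),lambda p:chg(p[3]*1000,p[4]*1000),(.38,-.2,.15,.07,.008),(.02,.02,.1,.005,.003),1)]:
    c=im[y0:y1,x0:x1]; 
    c=(sat[y0:y1,x0:x1]<18)&(c.max(2)>110) if kind else (mx[y0:y1,x0:x1]<80)
    mask=biggest(c); x,f,s=fit(d,mask,np.array([x0,y0]),mk,p0,st); print(nm,x.round(4),"resid px",round(f,1),"of",s)
E
```

```text
[133 157 172] [85 94 97] [191 193 188] [66 67 67] [67 67 68] [137 162 177]
pack [0.4    0.2033 0.3667] resid px 868.0 of 868.0
spare [0.38   0.0533 0.1167] resid px 854.0 of 854.0
chg [ 0.5341 -0.2372  0.1619  0.0725 -0.0109] resid px 119.4 of 2357.0
```

Run:
```python
from fit import *; import pickle
d=pickle.load(open("top0.pkl","rb")); im=d["frame"].astype(int); mx=im.max(2); sat=mx-im.min(2)
def biggest(c):
    n,l,s,_=cv2.connectedComponentsWithStats(c.astype(np.uint8)); k=1+s[1:,4].argmax(); l=(l==k).astype(np.uint8)
    cn,_=cv2.findContours(l,cv2.RETR_EXTERNAL,cv2.CHAIN_APPROX_NONE); return cv2.drawContours(l*0,cn,-1,1,-1).astype(float)
P=ray(d,[[126,172],[216,185]],.02); print(P.round(3))
for nm,(x0,y0,x1,y1),mk,p0,st,kind in[("pack",(100,135,155,205),lambda p:PACK,(*P[0,:2],.3),(.01,.01,.1),0),
  ("spare",(190,150,240,220),lambda p:SP,(*P[1,:2],.05),(.01,.01,.1),0),
  ("chg",(275,145,350,245),lambda p:chg(p[3]*1000,p[4]*1000),(.53,-.237,.16,.07,.008),(.01,.01,.05,.005,.003),1)]:
    c=im[y0:y1,x0:x1]; 
    c=(sat[y0:y1,x0:x1]<18)&(c.max(2)>70)&~((abs(sat[y0:y1,x0:x1]-12)<6)&(c.max(2)<115)) if kind else (mx[y0:y1,x0:x1]<85)
    mask=biggest(c); x,f,s=fit(d,mask,np.array([x0,y0]),mk,p0,st); print(nm,x.round(4),"resid px",round(f,1),"of",s)
    r=render(d,mk(x),x,mask.shape,np.array([x0,y0])); v=im[y0:y1,x0:x1,::-1].astype(np.uint8).copy()
    v=cv2.resize(v,None,fx=6,fy=6); cn,_=cv2.findContours((cv2.resize(r,None,fx=6,fy=6)>.5).astype(np.uint8),cv2.RETR_EXTERNAL,cv2.CHAIN_APPROX_NONE); cv2.drawContours(v,cn,-1,(0,0,255),1); cn,_=cv2.findContours((cv2.resize(mask,None,fx=6,fy=6)>.5).astype(np.uint8),cv2.RETR_EXTERNAL,cv2.CHAIN_APPROX_NONE); cv2.drawContours(v,cn,-1,(0,255,0),1); cv2.imwrite("/tmp/%s.png"%nm,v)
a,b=cv2.imread("/tmp/pack.png"),cv2.imread("/tmp/chg.png"); h=max(a.shape[0],b.shape[0])
a=cv2.copyMakeBorder(a,0,h-a.shape[0],0,0,0); b=cv2.copyMakeBorder(b,0,h-b.shape[0],0,0,0); v=np.hstack([a,b]); print(v.shape); cv2.imwrite("pics/fit.png",v)
```

```text
[[0.563 0.231 0.02 ]
 [0.532 0.004 0.02 ]]
pack [0.5643 0.2308 0.4208] resid px 79.9 of 881.0
spare [0.5312 0.0053 0.1378] resid px 67.3 of 879.0
chg [ 0.5299 -0.2369  0.1507  0.0754  0.006 ] resid px 54.1 of 2473.0
(600, 780, 3)
```

View pics/fit.png

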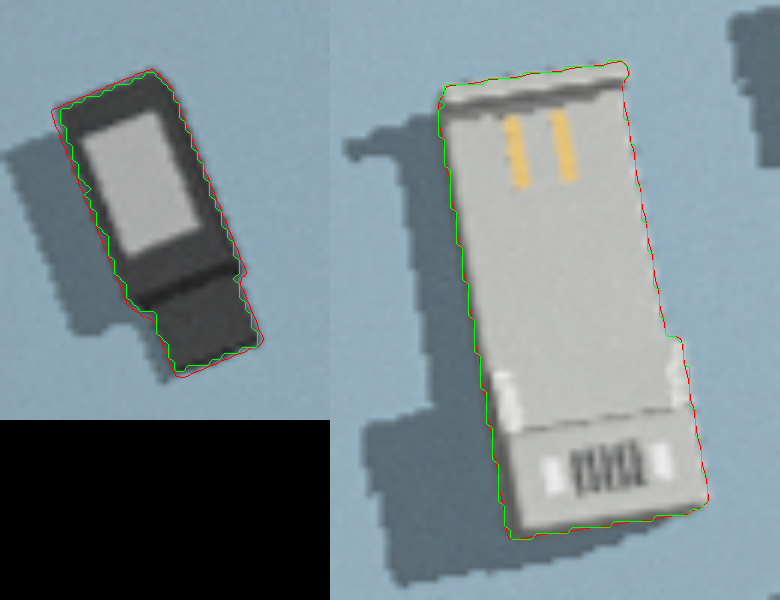

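The fit overlay matches the outlines. Pack: (0.564, 0.231), yaw 0.42. Charger: (0.530, -0.237), yaw 0.15. Spare: (0.531, 0.005). Sizes and reach agree with the description, so I'm moving to the pack.

{"name": "step_arm", "arguments": {
  "plan": [
    [[38,-12,0,0.1,100],[72,-36,-10,0.2,100],[106,-60,-20,0.3,100],[140,-84,-30,0.4,100],[174,-108,-40,0.5,100],[208,-132,-50,0.6,100],[242,-156,-60,0.7,100],[276,-180,-70,0.705,100]]
  ]
}}

```text
time: 0.77
tool_pos: [0.4253, 0.3507, 0.1364]
ee_rot: [3.142, -0.001, -2.718]
wrist_force: [-0.2, 0.1, -0.0]
width: 0.0941
```

{"name": "step_arm", "arguments": {
  "plan": [
    [[34,-24,-10,0,100],[68,-48,-20,0,100],[102,-72,-30,0,100],[136,-96,-40,0,100],[148,-111,-50,0,100],[148,-111,-50,0,100],[148,-111,-50,0,100]]
  ]
}}

```text
time: 1.35
tool_pos: [0.5718, 0.24, 0.0854]
ee_rot: [3.14, -0.004, -2.724]
wrist_force: [-0.7, 0.3, -0.1]
width: 0.094
```

{"name": "step_arm", "arguments": {
  "plan": [
    [[6,-3,-30,0,100],[6,-3,-60,0,100],[6,-3,-81,0,100],[6,-3,-81,0,100],[6,-3,-81,0,0],[6,-3,-81,0,0],[6,-3,-81,0,0],[6,-3,-81,0,0]]
  ]
}}

```text
time: 2.02
tool_pos: [0.5793, 0.2391, 0.0087]
ee_rot: [-3.141, 0.004, -2.721]
wrist_force: [-0.5, 1.2, -0.2]
width: 0.0706
```

{"name": "step_arm", "arguments": {
  "plan": [
    [[0,0,0,0,0],[0,0,0,0,0],[0,0,0,0,0],[0,0,0,0,0]]
  ]
}}

```text
time: 2.35
tool_pos: [0.5784, 0.2382, 0.0067]
ee_rot: [-3.141, 0.0, -2.721]
wrist_force: [0.4, 0.2, 0.3]
width: 0.0457
```

{"name": "step_arm", "arguments": {
  "plan": [
    [[0,0,15,0,0],[0,0,40,0,0],[0,0,75,0,0],[0,0,100,0,0],[0,0,100,0,0],[0,0,100,0,0]]
  ]
}}

```text
time: 2.85
tool_pos: [0.5791, 0.2385, 0.1074]
ee_rot: [-3.141, 0.003, -2.722]
wrist_force: [0.4, -0.4, -2.3]
width: 0.0455
```

Run:
```python
from h import *
d=snap("side"); o=robot.get_obs(); print(o["tool_pos"],o["width"],o["wrist_force"]); q=proj(d,o["tool_pos"])[0].astype(int); print(q); x,y=max(q[0]-65,0),max(q[1]-60,0)
save(d,"lift.png",(x,y,x+130,y+100),5)
```

```text
[0.57759804 0.23803718 0.10493523] 0.04565792866030157 [ 1.08349091 -0.73095604 -2.9397705 ]
[236 109]
```

View pics/lift.png

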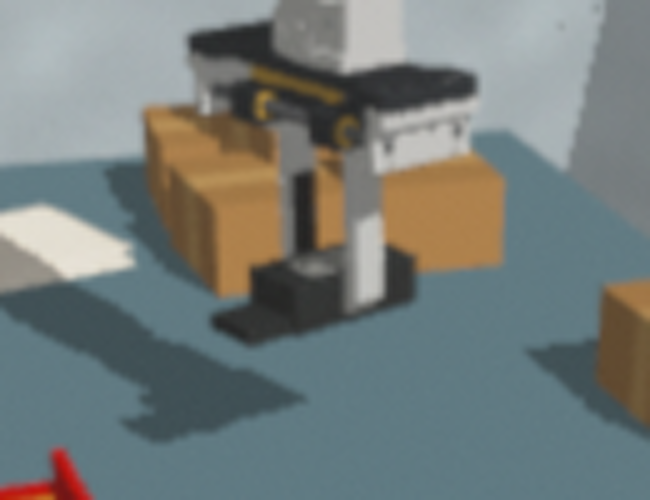

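{"name": "step_arm", "arguments": {
  "plan": [
    [[-10,-35,0,-0.03,0],[-24,-73,0,-0.08,0],[-38,-111,0,-0.13,0],[-52,-149,0,-0.18,0],[-66,-187,0,-0.23,0],[-80,-225,0,-0.28,0],[-94,-263,0,-0.33,0],[-108,-301,0,-0.37,0]]
  ]
}}

```text
time: 3.57
tool_pos: [0.4671, -0.0636, 0.1028]
ee_rot: [3.14, -0.006, -3.093]
wrist_force: [0.5, -0.6, -2.5]
width: 0.0459
```

{"name": "step_arm", "arguments": {
  "plan": [
    [[-14,-38,0,0,0],[-28,-76,0,0,0],[-42,-114,0,0,0],[-56,-152,0,0,0],[-70,-180,0,0,0],[-82,-196,0,0,0],[-82,-196,0,0,0],[-82,-196,0,0,0]]
  ]
}}

```text
time: 4.23
tool_pos: [0.3864, -0.2581, 0.1033]
ee_rot: [3.137, -0.004, -3.094]
wrist_force: [0.7, 1.0, -2.4]
width: 0.0461
```

Run:
```python
from h import *
o=robot.get_obs(); print(o["tool_pos"],o["ee_rot"],o["width"],o["wrist_force"],o["joint_positions"].round(2))
d=snap("side"); save(d,"press0.png",(60,60,360,285),2.5); print(proj(d,[[.388,-.259,.1]]))
```

```text
[ 0.38635459 -0.25805926  0.10332652] [ 3.13695177 -0.00379747 -3.09413233] 0.046112323085410176 [ 0.65409328  1.04135235 -2.43919261] [-0.71 -0.06  1.72  0.    1.48 -2.33]
[[203.26109511 222.62296412]]
```

View pics/press0.png

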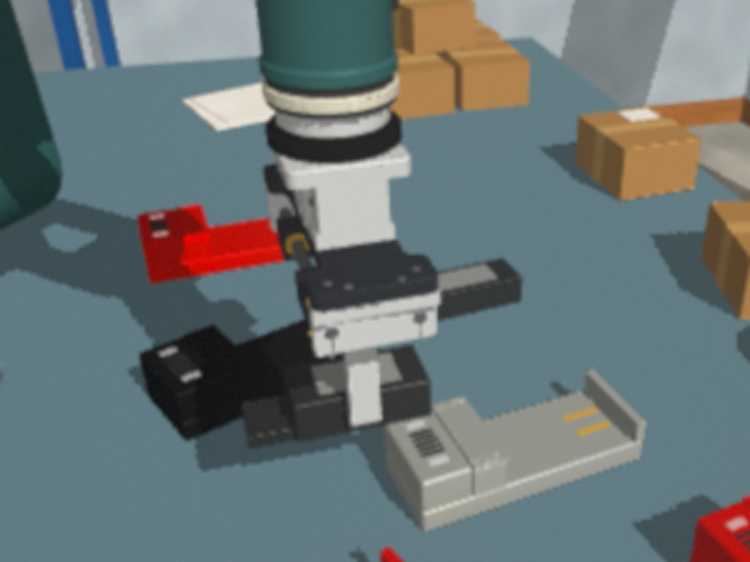

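{"name": "step_arm", "arguments": {
  "plan": [
    [[0,0,-25,0,0],[0,0,-42,0,0],[0,0,-48,0,0],[0,0,-50,0,0],[0,0,-52,0,0],[0,0,-54,0,0],[0,0,-55,0,0],[0,0,-56,0,0]]
  ]
}}

```text
time: 4.95
tool_pos: [0.3889, -0.2583, 0.0536]
ee_rot: [3.142, 0.001, -3.09]
wrist_force: [-6.6, 5.5, 12.6]
width: 0.0459
```

Run:
```python
from h import *
o=robot.get_obs(); print(o["tool_pos"],o["ee_rot"],o["width"],o["wrist_force"])
d=snap("side"); save(d,"press1.png",(130,170,280,280),5)
```

```text
[ 0.38888311 -0.25829664  0.05363347] [ 3.14154176e+00  1.24613587e-03 -3.09042516e+00] 0.04592207402140876 [-6.62807927  5.45334567 12.64118611]
```

View pics/press1.png

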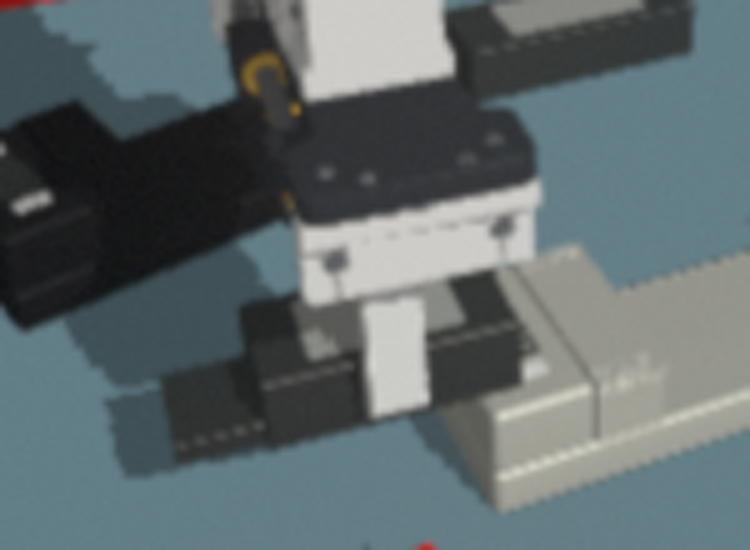

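{"name": "step_arm", "arguments": {
  "plan": [
    [[0,0,0,0,0],[0,0,-2,0,0],[0,0,-4,0,0],[0,0,-4,0,0]]
  ]
}}

```text
time: 5.33
tool_pos: [0.3887, -0.2588, 0.0497]
ee_rot: [-3.141, 0.001, -3.091]
wrist_force: [-5.6, 3.4, 9.9]
width: 0.0459
```

{"name": "step_arm", "arguments": {
  "plan": [
    [[0,0,-2,0,0],[0,0,-4,0,0],[0,0,-4,0,0],[0,0,-4,0,0]]
  ]
}}

```text
time: 5.67
tool_pos: [0.3887, -0.2588, 0.0456]
ee_rot: [-3.14, 0.001, -3.091]
wrist_force: [-6.8, 2.8, 9.5]
width: 0.046
```

{"name": "step_arm", "arguments": {
  "plan": [
    [[0,0,20,0,0],[0,0,50,0,0],[0,0,70,0,0],[0,0,70,0,0]]
  ]
}}

```text
time: 6.0
tool_pos: [0.3916, -0.2612, 0.1185]
ee_rot: [-3.133, 0.009, -3.091]
wrist_force: [1.0, -0.4, -2.2]
width: 0.0462
```

Run:
```python
from h import *; import pickle
o=robot.get_obs(); print(o["tool_pos"],o["ee_rot"],o["width"],o["wrist_force"])
d=snap("side"); q=proj(d,o["tool_pos"])[0].astype(int); print(q); pickle.dump((d,dict(o)),open("tilt.pkl","wb"))
x,y=q[0]-65,q[1]-50; print(x,y); save(d,"tilt.png",(x,y,x+130,y+95),6)
```

```text
[ 0.3915636  -0.26116776  0.11853697] [-3.13313285  0.00920095 -3.09090166] 0.04618295490454524 [ 0.96781651 -0.40278166 -2.22209364]
[204 214]
139 164
```

View pics/tilt.png

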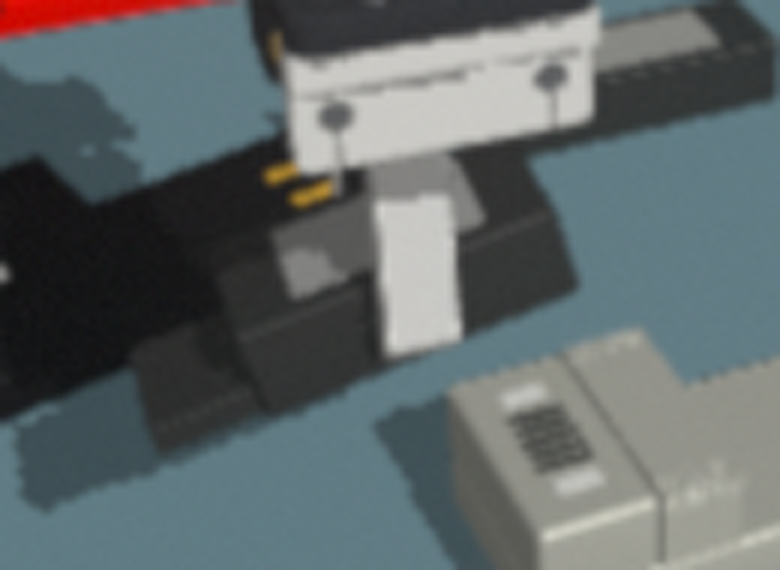

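```bash
cat > pose.py <<'E'
from h import *; from scipy.optimize import least_squares
def pose(d,obs,P,px,yaw0):
    """pack pose: origin (3), yaw, tilt (+x end up); lateral origin tied to TCP"""
    t=obs["tool_pos"]
    def f(v,full=False):
        R=Ro.from_euler('zy',[v[3],-v[4]],).as_matrix() if 0 else Ro.from_euler('ZY',[v[3],-v[4]]).as_matrix()
        W=np.array(P)/1000@R.T+v[:3]
        lat=np.array([-np.sin(v[3]),np.cos(v[3])])@(v[:2]-t[:2])
        return np.r_[(proj(d,W)-px).ravel(),lat*500,(v[3]-yaw0)*100]
    r=least_squares(f,[t[0]-.015,t[1],t[2]-.007,yaw0,.2]); return r.x,np.abs(r.fun[:-2]).max()
E
python3 - <<'E'
from pose import *; import pickle
d,o=pickle.load(open("tilt.pkl","rb"))
px=np.array([[268,412],[578,288],[548,208],[243,342],[158,453]])/6+[139,164]
x,e=pose(d,o,[[-30,-23,0],[60,-23,0],[60,-23,30],[-30,-23,30],[-60,-19,0]],px,.0507); print(x.round(4),np.degrees(x[4]),e)
R=Ro.from_euler('ZY',[x[3],-x[4]]).as_matrix()
tip=R@[-.06,0,0]+x[:3]; print("tip-tcp in heading frame", (Ro.from_euler('z',-x[3]).as_matrix()@(tip-o["tool_pos"])*1000).round(1)); print("grip in pack mm",(R.T@(o["tool_pos"]+[0,0,.019]-x[:3])*1000).round(1))
E
```

```text
[ 0.3804 -0.2608  0.1123  0.0518  0.2402] 13.760385738001748 1.9190380902081472
tip-tcp in heading frame [-69.4   1.  -20.5]
grip in pack mm [16.8 -1.  21.9]
```

{"name": "step_arm", "arguments": {
  "plan": [
    [[40,7,-3,0.05,0],[80,14,-6,0.1,0],[120,21,-9,0.1,0],[155,27,-13,0.1,0],[168,29,-13,0.1,0],[168,29,-13,0.1,0],[168,29,-13,0.1,0],[168,29,-13,0.1,0]]
  ]
}}

```text
time: 6.72
tool_pos: [0.5549, -0.2295, 0.0979]
ee_rot: [3.14, -0.003, -2.992]
wrist_force: [-0.6, -0.6, -2.6]
width: 0.046
```

Run:
```python
from h import *; import pickle
o=robot.get_obs(); print(o["tool_pos"],o["ee_rot"],o["width"],o["wrist_force"])
d=snap("side"); q=proj(d,o["tool_pos"])[0].astype(int); pickle.dump((d,dict(o)),open("hov.pkl","wb"))
x,y=q[0]-75,q[1]-45; print(x,y); save(d,"hov.png",(x,y,x+130,y+100),6)
```

```text
[ 0.55486243 -0.22947152  0.09786938] [ 3.14012859e+00 -2.65035609e-03 -2.99162691e+00] 0.04602062183020989 [-0.56941939 -0.57413342 -2.55295939]
213 153
```

View pics/hov.png

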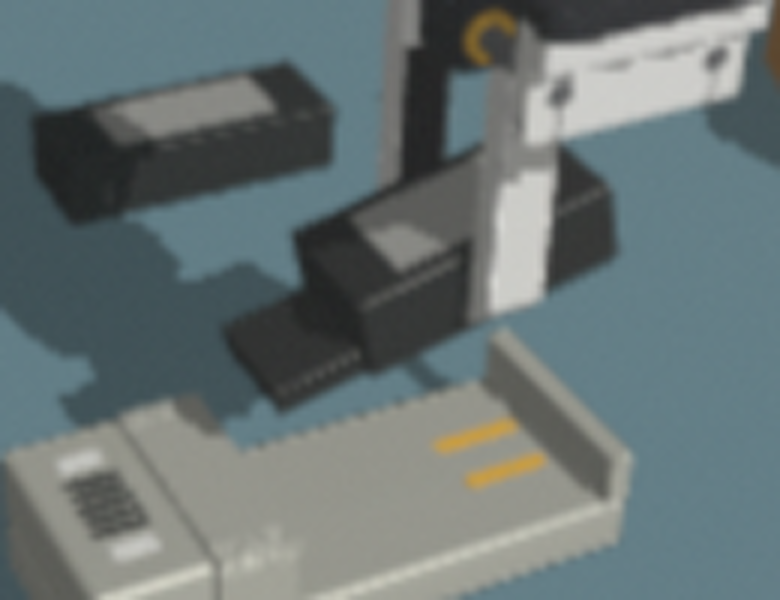

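Run:
```python
from pose import *; import pickle
d,o=pickle.load(open("hov.pkl","rb")); off=np.array([213,153])
px=np.array([[372,374],[617,255],[607,188],[362,302],[283,410]])/6+off
x,e=pose(d,o,[[-30,-23,0],[60,-23,0],[60,-23,30],[-30,-23,30],[-60,-19,0]],px,.150); print(x.round(4),np.degrees(x[4]),e)
R=Ro.from_euler('ZY',[x[3],-x[4]]).as_matrix(); tip=R@[-.06,0,0]+x[:3]
C=Ro.from_euler('z',.151).as_matrix(); c0=np.array([.53,-.237,0])
print("tip in chg",(C.T@(tip-c0)*1000).round(1),"tcp in chg",(C.T@(o["tool_pos"]-c0)*1000).round(1))
for n,p in dict(wallTopNearIn=[66,-37.7,38],wallTopNearOut=[72,-37.7,38],wallTopFarOut=[72,37.7,38],headFar46=[-46,37.7,48],head66=[-66,37.7,48],near46=[-46,-37.7,48],near66=[-66,-37.7,48],floorfar46=[-46,37.7,20],floorNear=[72,-37.7,0]).items(): print(n,((proj(d,C@(np.array(p)/1000)+c0)[0]-off)*6).round(0))
```

```text
[ 0.5438 -0.2302  0.0916  0.1532  0.2041] 11.69363082419011 1.1549691752830995
tip in chg [-44.1   4.5  79.5] tcp in chg [25.7  3.7 97.9]
wallTopNearIn [615. 464.]
wallTopNearOut [630. 459.]
wallTopFarOut [507. 334.]
headFar46 [200. 399.]
head66 [143. 415.]
near46 [305. 540.]
near66 [245. 559.]
floorfar46 [200. 466.]
floorNear [618. 548.]
```

{"name": "step_arm", "arguments": {
  "plan": [
    [[6,-3,0,0,0],[6,-3,0,0,0],[6,-3,-15,0,0],[6,-3,-30,0,0],[6,-3,-40,0,0],[6,-3,-46,0,0],[6,-3,-50,0,0],[6,-3,-50,0,0]]
  ]
}}

```text
time: 7.43
tool_pos: [0.5617, -0.2326, 0.0485]
ee_rot: [3.141, -0.001, -2.992]
wrist_force: [0.0, 0.0, -2.6]
width: 0.0459
```

Run:
```python
from h import *; import pickle
d=snap("side"); o=robot.get_obs(); print(o["tool_pos"],o["ee_rot"],o["width"],o["wrist_force"])
C=Ro.from_euler('z',.151).as_matrix(); c0=np.array([.53,-.237,0]); print("tcp in chg",(C.T@(o["tool_pos"]-c0)*1000).round(1))
q=proj(d,o["tool_pos"])[0].astype(int); pickle.dump((d,dict(o)),open("ent.pkl","wb"))
x,y=q[0]-75,q[1]-55; print(x,y); save(d,"ent.png",(x,y,x+130,y+100),6)
```

```text
[ 0.56213524 -0.23277155  0.04933844] [ 3.14135285e+00 -1.55096390e-04 -2.99156435e+00] 0.045935509431271095 [ 0.42613634  0.34740375 -2.25312264]
tcp in chg [32.4 -0.7 49.3]
215 164
```

View pics/ent.png

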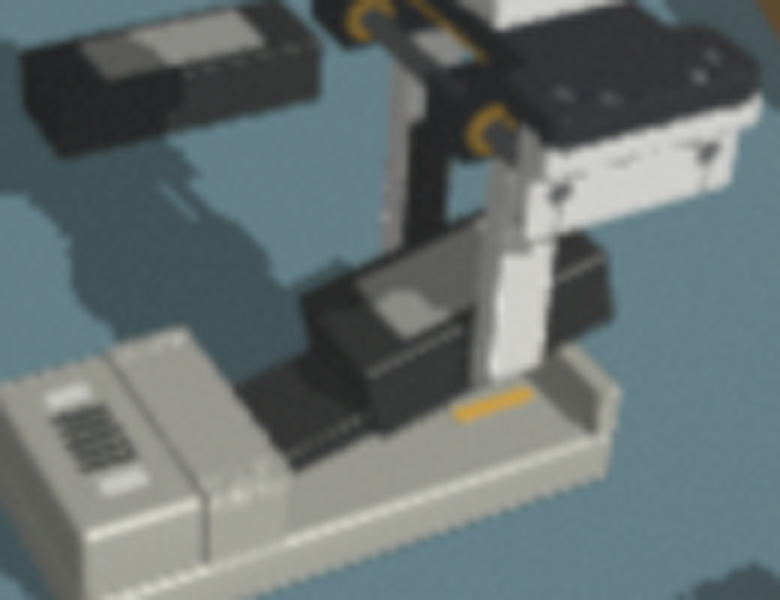

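{"name": "step_arm", "arguments": {
  "plan": [
    [[0,0,-4,0,0],[0,0,-4,0,0],[-8,-1,-4,0,0],[-15,-2,-4,0,0],[-22,-3,-4,0,0],[-22,-3,-4,0,0],[-22,-3,-4,0,0],[-22,-3,-4,0,0]]
  ]
}}

```text
time: 8.15
tool_pos: [0.5403, -0.2358, 0.0457]
ee_rot: [-3.141, 0.001, -2.992]
wrist_force: [0.1, 0.6, -2.7]
width: 0.0456
```

Run:
```python
from h import *; import pickle
d=snap("side"); o=robot.get_obs(); print(o["tool_pos"],o["ee_rot"],o["width"],o["wrist_force"])
C=Ro.from_euler('z',.151).as_matrix(); c0=np.array([.53,-.237,0]); print("tcp in chg",(C.T@(o["tool_pos"]-c0)*1000).round(1))
q=proj(d,o["tool_pos"])[0].astype(int); pickle.dump((d,dict(o)),open("hook.pkl","wb"))
x,y=q[0]-75,q[1]-55; print(x,y); save(d,"hook.png",(x,y,x+130,y+100),6)
```

```text
[ 0.54039797 -0.23575854  0.04558165] [-3.14145612e+00  5.85063556e-04 -2.99152309e+00] 0.04584465033544808 [-0.64076043  0.27384904 -2.47058872]
tcp in chg [10.5 -0.3 45.6]
206 168
```

View pics/hook.png

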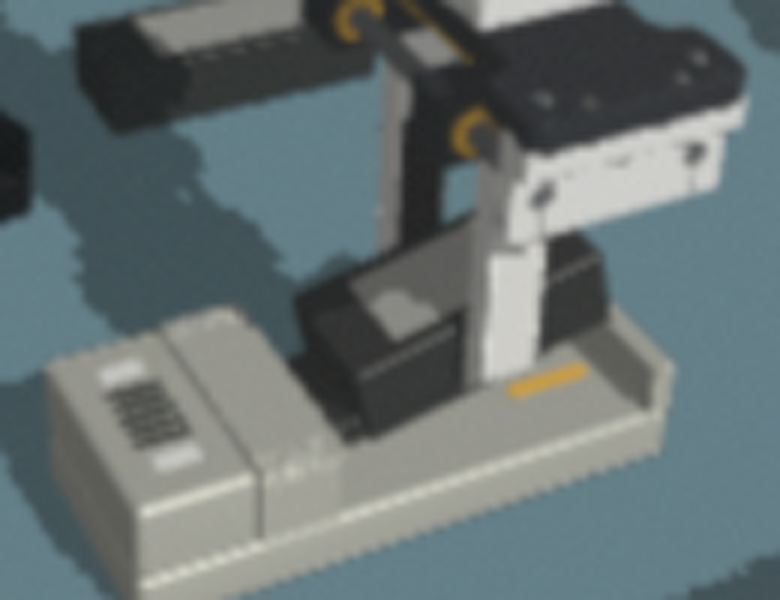

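{"name": "step_arm", "arguments": {
  "plan": [
    [[0,0,-4,0,0],[1,0,-7,0,0],[2,0,-10,0,0],[4,1,-13,0,0],[5,1,-15,0,0],[6,1,-17,0,0],[6,1,-18,0,0],[6,1,-18,0,0]]
  ]
}}

```text
time: 8.87
tool_pos: [0.5471, -0.235, 0.0275]
ee_rot: [-3.141, 0.002, -2.991]
wrist_force: [1.4, -1.8, 1.6]
width: 0.0457
```

Run:
```python
from pose import *; import pickle
d,o=pickle.load(open("hook.pkl","rb"))
px=np.array([[362,437],[607,313],[600,258],[360,378]])/6+[206,168]
x,e=pose(d,o,[[-30,-23,0],[60,-23,0],[60,-23,30],[-30,-23,30]],px,.150)
R=Ro.from_euler('ZY',[x[3],-x[4]]).as_matrix(); tip=R@[-.06,0,0]+x[:3]
C=Ro.from_euler('z',.151).as_matrix(); c0=np.array([.53,-.237,0])
print("hook tilt",x[4],"tip in chg",(C.T@(tip-c0)*1000).round(1),e)
o=robot.get_obs(); print((C.T@(o["tool_pos"]-c0)*1000).round(1),o["wrist_force"],o["wrist_torque"])
```

```text
hook tilt 0.2068360984750697 tip in chg [-60.8   0.1  27.6] 1.48485165094786
[17.2 -0.6 27.5] [ 1.35061551 -1.84339864  1.57578975] [-0.23894303 -0.13943519  0.07741839]
```

{"name": "step_arm", "arguments": {
  "plan": [
    [[0,0,-1,0,0],[0,0,-2,0,0],[0,0,-2,0,0],[0,0,-2,0,0]]
  ]
}}

```text
time: 9.2
tool_pos: [0.547, -0.2348, 0.0259]
ee_rot: [-3.141, 0.002, -2.991]
wrist_force: [3.8, -0.6, 4.3]
width: 0.0455
```

{"name": "step_arm", "arguments": {
  "plan": [
    [[0,0,-1,0,0],[0,0,-2,0,0],[0,0,-2,0,0],[0,0,-2,0,0]]
  ]
}}

```text
time: 9.53
tool_pos: [0.5465, -0.2346, 0.0235]
ee_rot: [3.141, 0.001, -2.991]
wrist_force: [2.5, 0.3, 3.9]
width: 0.0458
```

{"name": "step_arm", "arguments": {
  "plan": [
    [[0,0,-1,0,0],[0,0,-1,0,0],[0,0,-1,0,0]]
  ]
}}

```text
time: 9.78
tool_pos: [0.5465, -0.2346, 0.0234]
ee_rot: [3.142, 0.001, -2.991]
wrist_force: [2.4, 0.4, 7.5]
width: 0.0456
```

{"name": "step_arm", "arguments": {
  "plan": [
    [[0,0,-1,0,0],[0,0,-1,0,0],[0,0,-1,0,0]]
  ]
}}

```text
time: 10.03
tool_pos: [0.5465, -0.2346, 0.0234]
ee_rot: [-3.141, 0.001, -2.991]
wrist_force: [1.3, 1.7, 10.6]
width: 0.0459
```

The height has stopped changing while the force rises, so the pack is flat on the floor. I'll let go and rise.

{"name": "step_arm", "arguments": {
  "plan": [
    [[0,0,2,0,0],[0,0,2,0,60],[0,0,2,0,60],[0,0,2,0,100],[0,0,2,0,100],[0,0,2,0,100],[0,0,15,0,100],[0,0,40,0,100]]
  ]
}}

```text
time: 10.7
tool_pos: [0.5436, -0.2333, 0.0583]
ee_rot: [3.136, -0.007, -2.991]
wrist_force: [-0.7, 0.1, -0.6]
width: 0.0864
```

{"name": "step_arm", "arguments": {
  "plan": [
    [[0,0,40,0,100],[-30,10,75,0,100],[-65,20,110,0,100],[-100,35,120,0,100],[-135,50,120,0,100],[-170,65,120,0,100],[-170,65,120,0,100]]
  ]
}}

```text
time: 11.28
tool_pos: [0.371, -0.1669, 0.1823]
ee_rot: [3.141, -0.001, -2.992]
wrist_force: [-0.4, -0.6, -0.1]
width: 0.0938
```

Run:
```python
from h import *; import pickle
o=robot.get_obs(); print(o["tool_pos"],o["wrist_force"],o["width"])
a=snap("side"); b=snap("top"); pickle.dump((a,b),open("end.pkl","wb"))
A=cv2.resize(a["frame"][170:280,200:330,::-1],None,fx=3.4,fy=3.4,interpolation=cv2.INTER_CUBIC)
B=cv2.resize(b["frame"][145:245,275:350,::-1],None,fx=3.74,fy=3.74,interpolation=cv2.INTER_CUBIC); h=min(len(A),len(B)); v=np.hstack([A[:h],B[:h]]); print(v.shape); cv2.imwrite("pics/end.png",v)
```

```text
[ 0.37099374 -0.16688011  0.18227773] [-0.37820105 -0.649086   -0.09018233] 0.09378631011770862
(374, 722, 3)
```

View pics/end.png

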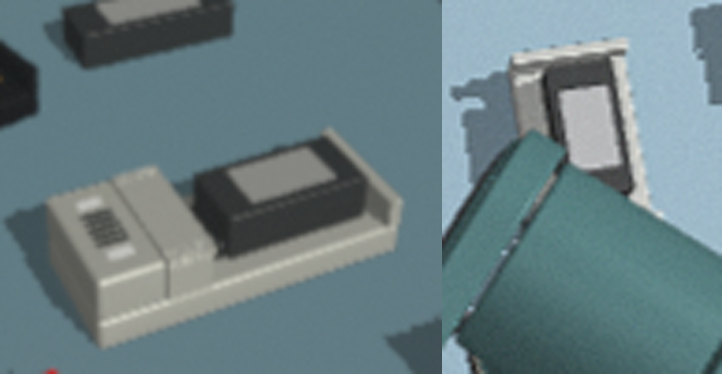

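Run:
```python
from h import *; import pickle
a,b=pickle.load(open("end.pkl","rb")); C=Ro.from_euler('z',.151).as_matrix(); c0=np.array([.53,-.237,0])
px=np.array([[363,184],[230,222],[197,178],[327,140]])/3.4+[200,170]
print("top corners in chg (want 60,-23 -30,-23 -30,23 60,23)",((ray(a,px,.05)-c0)@C*1000).round(1).tolist())
px=np.array([[545-442,68],[610-442,58],[632-442,190]])/3.74+[275,145]
print("top cam (60,23 60,-23 -30,-23)",((ray(b,px,.05)-c0)@C*1000).round(1).tolist())
```

```text
top corners in chg (want 60,-23 -30,-23 -30,23 60,23) [[52.0, -26.8, 50.0], [-31.3, -24.0, 50.0], [-30.5, 17.9, 50.0], [55.6, 17.7, 50.0]]
top cam (60,23 60,-23 -30,-23) [[55.5, 20.0, 50.0], [56.0, -23.3, 50.0], [-32.7, -22.4, 50.0]]
```

```bash
python3 -c "
from bench import robot
print(robot.close_job(), robot.get_obs()['time'])"
```

```text
the job is handed in; nothing more can be done
the job is handed in; nothing more can be done
```

The tongued pack is in the grey charger with its tongue under the lip, and I've handed the job in. The move itself took about 11 s. No verdict is reported.

**What I did:**
- I gripped the pack at x ≈ +15. The moves cannot pitch the tool, so I pressed the pack's far end on the back edge of the charger's head until it pivoted in the fingers to about 12–14°.
- I lowered the tongue in front of the lip and slid it under. Measured there, the tilt was 0.21 rad and the tip was at (-61, 0, 28) mm in the charger's frame, inside the hook limits, and held for about 0.3 s.
- I swung the pack down until the height stopped changing and the force rose to about 11 N, then let go and retreated clear.

**Last checks:**
- **Position:** both cameras show the pack lying in the bay. Its origin is about -3 mm along and -2 mm across from the bay's middle, and its turn is small.
- **Flatness:** I judged this by eye and from the press-down stall. I did not measure the final tilt.
- **Spare:** the arm never came near it, and it looks unmoved. I did not measure it again at the end.

**Where checks disagreed:**
- The tilt used for entry was about 12–14°, a little under the advised 15–20°. The tongue went in with no contact force.
- The hand-picked corners in the final side view made the block come out 83–86 mm long instead of 90 mm, so that position is good to a few millimetres. The top view gave 89 mm.

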